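Refit the gas hob burners after cleaning

TASK

Put the cleaned burner parts back on the two-burner gas hob, finishing the large burner before starting on the small one: for each burner, seat its slotted aluminium crown down in its cup, then set the matching black cap on the crown, so that everything sits level and fully down. The wide crown and cap belong to the wide cup, the narrow ones to the narrow cup. Leave the spice jar and the ramekin that stand among the parts where they are.

Things in the scene. Friction and masses are not known exactly. Their poses are not given: they have to be found in the camera images.
- hob: Gas hob, fixed: black glass slab 460 x 288 mm, 6 mm thick, on the left or the right of the worktop, long side (its x) away from the robot within 4 degrees; two steel control knobs 18 mm high at the robot's end, two burner cups on it, 190 mm apart along x. Origin: centre of its underside.
- mat: Grey silicone drying mat, fixed, on the other side of the worktop: 250 (its x, away from the robot within 4 degrees) x 360 mm, 4 mm thick. Six loose things (four burner parts, jar, ramekin) stand on it on a grid, 2 along x 130 mm apart and 3 along y 120 mm apart, each within 8 mm, in any order. Origin: centre of its underside.
- burner_large: The wide burner cup, fixed on the hob's glass: a round shallow aluminium dish open upwards, outer diameter 80 mm, inner 72 mm, 8 mm high. Origin: centre of its underside, on the glass; z up. The crown stands on its floor, 3 mm above the origin; the rim rises 5 mm above that floor. Either cup may be the nearer one.
- burner_small: The narrow burner cup on the same glass: outer diameter 62 mm, inner 54 mm, 8 mm high, floor 3 mm above the origin, rim 5 mm above the floor. Origin: centre of its underside, on the glass; z up.
- crown_large: Wide burner crown, loose: round aluminium part with dark slots round its side, body diameter 62 mm and 18 mm high, on it a neck of diameter 48 mm, 7 mm high, with a dark middle; 25 mm high in all; about 130 g. Origin: centre of its underside; z up through the neck. 5 mm of play all round in the wide cup. Stands upright on the mat.
- crown_small: Narrow burner crown, loose: like the wide one but body diameter 44 mm and 18 mm high, neck diameter 28 mm and 7 mm high; about 60 g. Origin: centre of its underside; z up. It has 5 mm of play all round in the narrow cup. Stands upright on the mat.
- cap_large: Wide burner cap, loose: plain black disc, diameter 66 mm, 11 mm high: a 5 mm top with a skirt 6 mm deep below (inner diameter 58 mm); about 140 g. Origin: centre of the skirt's lower edge; z up. On the wide crown the skirt goes round the neck with 5 mm of play all round and the top rests on the neck: its origin is then 19 mm above the crown's. Lies skirt down on the mat.
- cap_small: Narrow burner cap, loose: the same shape, diameter 46 mm, 11 mm high, skirt 6 mm deep with inner diameter 38 mm; about 70 g. Origin: centre of the skirt's lower edge; z up. Seated, its origin is 19 mm above the narrow crown's. Lies skirt down on the mat.
- spice_jar: Bystander, loose, to be left where it is: small amber glass jar with a steel lid, diameter 42 mm, 52 mm high, standing on the mat among the parts. Origin: centre of its underside.
- ramekin: Bystander, loose, to be left where it is: small white open ceramic cup, rim diameter 64 mm, 38 mm high, standing on the mat among the parts. Origin: centre of its underside.
Things that resemble listed ones, but are neither listed nor needed, are in the scene too. What is shaped like the cap_small but pink or red is not meant. What is shaped like the crown_small but purple is not meant.

How it is judged:
By the outcome, as a careful person would: the job done as asked, in the order asked, and still so for the second after the job is handed in, with the robot touching nothing.
It also fails if it takes over 109 s, if anything falls off the work surface, if the arm or the gripper's body presses on something with over 40 N, if the wrist force passes 120 N, or if a joint passes its speed limit or range.

ROBOT

A 6-joint arm with a two-finger parallel gripper is mounted at the origin on the work surface. World frame = base frame: x ahead of the robot, y to its left, z up, the work surface at z = 0. Lengths are in m, angles in rad, forces in N, time in s.
With the tool pointing down it reaches from about 0.3 to 0.875 m from the base axis. Payload 6.4 kg.
Tool frame: the origin (TCP) lies midway between the tips of the shut fingers; the grasp point (between the pads) lies 19 mm behind it; z points along the fingers, y is the line along which they close (so a half turn about z gives the same grasp; the last joint's range is limited). The gripper opens to 88 mm and grips with 3 to 60 N. Pads are 18 mm wide; open, the fingers measure 123 mm over their backs; the gripper's body (75 mm by 187 mm) begins 45 mm behind the grasp point.
Start: joints at [-1.44, 0.181, 1.607, -0, 1.354, -0.206], TCP at [0.19, -0.543, 0.201] pointing down, gripper open.
Joint ranges: [-2.99, 2.99], [-0.89, 2.07], [0.3, 2.58], [-1.14, 4.28], [0, 2.63], [-3.12, 3.12]. Speed limits (rad/s): [2.57, 2.57, 3.01, 3.14, 3.14, 3.14].

INTERFACE

Orientations are given as a 3x3 rotation matrix whose columns are the frame's x, y, z axes.
In Python, from station import status, optics, job gives the robot as it stands. The module is installed in compiled form; this text tells all that it offers.
- The arm moves only by the tool move_arm, never from a script. Its argument "plan" is a list of rows, each a list of 6 numbers: the shift along the tool's x, y, z in units of 25 mm (1.0 is 25 mm), then the turn, a rotation vector about the tool's x, y, z in units of 0.08 rad (1.0 is 0.08 rad). A call has 1 to 8 rows; each row shifts and turns the commanded pose from where the row before left it, along the tool's axes as they then stand; what a row does not reach is not made up. A row lasts 1/12 s, in which the tool goes at most 41.7 mm and 7.16 degrees, less where a joint would pass 70% of its speed; a pose out of reach is approached as far as the arm can. A call with a number of a shift or a turn outside -1 to 1 is refused whole. A call with a gripper value outside its range is refused whole. "hand" is the opening, from -1 (shut) to 1 (fully open), set as the call begins (left out, the last holds). The fingers move at their own pace and stop on an object; "squeeze" is the grip in N (left out, the last holds). Time passes only in rows, so rows that do not move let the fingers close. It gives the time, the measured TCP pose, the force, the opening and the grip force at its end, in the units of the state.
- status.sense(): the state, without advancing time (a new reading comes with each control period).
- optics.get_image(name): name is "scene" or "top" or "wrist"; returns a dict with "img" (384x512x3 uint8, blue, green, red), "z_map" (384x512 float32, m along the optical axis (not along the pixel's ray), 0 where there is no reading), "fovy" (degrees; the focal length in pixels is half the picture's height over the tangent of half this angle, whatever the lens; pixels are square), "cx", "cy" (the principal point, pixels), "R" (3x3) and "t" (3): a world point X has camera coordinates R X + t. Camera axes: x right, y down, z forward; pixel columns grow to the right and rows downward; lengths in m; the calibration is good to about 2 mm. A picture is of the moment at which its call begins.
- job.finish_job(): hands the job in; it is judged then, once.
The state is a dict: "clock": time; "joints": joint angles; "dq": joint speeds; "joint_torque": joint torques, N m; "tool_pos": TCP position; "eef_rot": TCP orientation; "ft_force": force on the tool from outside, world axes, zero at the start; "torque": the same for the moment, N m; "grip_width": finger opening in m; "gripper_force": force on a finger pad.
Only numpy, scipy, OpenCV 4.12 (cv2) and the standard library are available. Lean on these libraries where they do the work, as an engineer would, in place of code of your own. Each camera call takes 0.05 s, during which the arm holds its last target. There are 200 camera calls.

## Working session

There is one attempt and no reset: what is moved stays moved. The work goes in short steps, Python scripts to look and compute and a tool call to move; the robot and the scene stay as the last step left them, time stands still between calls to the robot, and variables do not carry over. Pictures are saved under pics/ and viewed, at most 14 in all, crops included, and the job is handed in when it is done.

Besides the shell and the picture viewer there is one more tool, called after "Call:" as name(argument=value, ...) on one line, values as JSON. move_arm: Moves the arm, as the interface text tells. Shifts and turns lie within -1 to 1; 1 stands for 25 mm of shift or 0.08 rad of turn. Its arguments: {"type":"object","properties":{"plan":{"type":"array"},"hand":{"type":"number"},"squeeze":{"type":"number"}},"required":["plan"]}

```bash
mkdir -p pics; cat > h.py <<'E'
import numpy as np, cv2
from station import status, optics, job
def cam(n):
    d=optics.get_image(n); d['f']=d['img'].shape[0]/2/np.tan(np.radians(d['fovy'])/2); return d
def pts(d):
    z=d['z_map']; v,u=np.mgrid[:z.shape[0],:z.shape[1]]
    P=np.stack([(u-d['cx'])/d['f']*z,(v-d['cy'])/d['f']*z,z],-1)
    return (P-d['t'])@d['R']   # R^T (P-t)
E
python3 - <<'E'
from h import *
s=status.sense(); print(s['clock'],s['tool_pos'],s['eef_rot'],s['grip_width'])
for n in['top','scene']:
    d=cam(n); cv2.imwrite(f'pics/{n}0.png',d['img']); np.savez(f'{n}0.npz',**d); print(n,d['f'],d['R'],d['t'],d['cx'],d['cy'])
E
```

```text
0.0 [ 0.18997202 -0.54210965  0.20006087] [[ 9.43823419e-01  3.30450171e-01 -1.93140096e-04]
 [ 3.30450032e-01 -9.43822064e-01  1.63916580e-03]
 [ 3.59372737e-04 -1.61090623e-03 -9.99998638e-01]] 0.0881349931624468
top 350.39271540143454 [[ 0.02549625 -0.99950661 -0.01834314]
 [-0.98785086 -0.02237662 -0.15378546]
 [ 0.15329913  0.02204124 -0.98793399]] [0.01579905 0.49709372 0.77806062] 256.60831708783326 195.57612886053943
scene 457.3078909253895 [[-0.24446339  0.96955788 -0.01397016]
 [ 0.79974756  0.1934589  -0.56831108]
 [-0.54830784 -0.15010385 -0.82269517]] [ 0.12016452 -0.36608562  1.54157505] 253.53599078048944 193.52615537466954
```

View pics/top0.png

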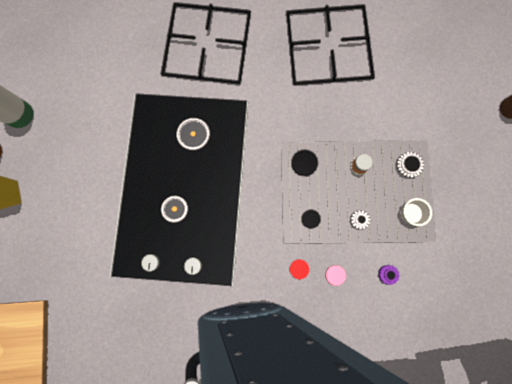

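View pics/scene0.png

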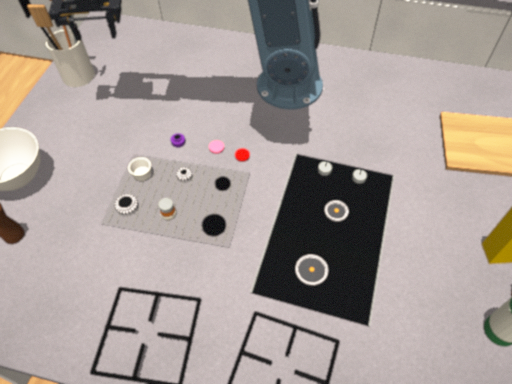

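Top view: hob on the left, with the wide cup far at (193,134) and the narrow cup near at (174,208). Mat parts are the wide cap (304,162), narrow cap (311,219), narrow crown (360,219), wide crown (410,164), jar (362,163) and ramekin (417,212). The red, pink and purple decoys lie in front of the mat. The scene view agrees.

```bash
cat > m.py <<'E'
from h import *
def ray(d,u,v,z):
    c=-d['R'].T@d['t']; r=d['R'].T@np.array([(u-d['cx'])/d['f'],(v-d['cy'])/d['f'],1]); return c+r*(z-c[2])/r[2]
E
python3 - <<'E'
from m import *
T=dict(np.load('top0.npz'));S=dict(np.load('scene0.npz'))
# depth-based: connected regions above the support
px={'cupL':((193,134),(312,269)),'cupS':((174,208),(337,210)),'crownL':((410,164),(126,204)),'crownS':((360,219),(184,174)),'capL':((304,162),(214,225)),'capS':((311,219),(223,183)),'jar':((363,162),(166,204)),'ram':((417,212),(140,168))}
h={'cupL':.014,'cupS':.014,'crownL':.029,'crownS':.029,'capL':.015,'capS':.015,'jar':.056,'ram':.042}
PT,PS=pts(T),pts(S)
for k,(a,b) in px.items():
    print(k,ray(T,*a,h[k]).round(4),ray(S,*b,h[k]).round(4),'depth',PT[a[1],a[0]].round(4),PS[b[1],b[0]].round(4))
    # centroid of points near top height
    for nm,P in(('T',PT),('S',PS)):
        c=ray(T,*a,h[k])[:2]; m=(np.hypot(P[...,0]-c[0],P[...,1]-c[1])<.05)&(P[...,2]>h[k]-.006)&(P[...,2]<h[k]+.008)
        if m.sum()>8:
            q=P[m]; print('   ',nm,m.sum(),'mid',((q.max(0)+q.min(0))/2).round(4),'ext',np.ptp(q,0).round(4),'mean',q.mean(0).round(4))
for n,D in(('T',T),('S',S)):
    a=cv2.resize(D['img'][(130 if n=='T' else 130):(260 if n=='T' else 290),(270 if n=='T' else 95):(450 if n=='T' else 375)],None,fx=4 if n=='T' else 2.8,fy=4 if n=='T' else 2.8,interpolation=cv2.INTER_CUBIC)
    cv2.imwrite(f'pics/c{n}.png',a)
E
```

```text
cupL [0.6512 0.1899 0.014 ] [0.6567 0.1923 0.014 ] depth [0.6504 0.1893 0.0163] [0.6568 0.1923 0.0143]
    T 891 mid [0.6509 0.1896 0.0133] ext [0.0985 0.0979 0.0105] mean [0.6517 0.191  0.0114]
    S 513 mid [0.6516 0.1939 0.0131] ext [0.0917 0.09   0.0102] mean [0.6554 0.1914 0.0105]
cupS [0.4657 0.2257 0.014 ] [0.4685 0.2276 0.014 ] depth [0.4657 0.2256 0.0143] [0.466  0.2278 0.0104]
    T 790 mid [0.4657 0.2255 0.0135] ext [0.0997 0.0978 0.0109] mean [0.4648 0.2249 0.0111]
    S 284 mid [0.4697 0.2254 0.0131] ext [0.0905 0.0902 0.0102] mean [0.4683 0.2247 0.0107]
crownL [ 0.5821 -0.334   0.029 ] [ 0.594  -0.3309  0.029 ] depth [ 0.5817 -0.3334  0.0304] [ 0.5956 -0.3294  0.032 ]
    T 430 mid [ 0.5836 -0.3361  0.0292] ext [0.0596 0.062  0.0123] mean [ 0.5829 -0.336   0.0288]
    S 234 mid [ 0.587  -0.3373  0.0279] ext [0.0572 0.0578 0.0097] mean [ 0.5882 -0.3363  0.0275]
crownS [ 0.4485 -0.2134  0.029 ] [ 0.4601 -0.2109  0.029 ] depth [ 0.4482 -0.2126  0.0322] [ 0.4567 -0.2129  0.0239]
    T 216 mid [ 0.4489 -0.2145  0.0286] ext [0.0422 0.0421 0.0113] mean [ 0.4473 -0.2144  0.0274
[... 640 characters left out ...]
.4519 -0.1013  0.0138] ext [0.0457 0.0457 0.009 ] mean [ 0.4531 -0.1013  0.0134]
jar [ 0.5776 -0.2155  0.056 ] [ 0.584  -0.2143  0.056 ] depth [ 0.5778 -0.2157  0.0553] [ 0.5831 -0.2149  0.0545]
    T 221 mid [ 0.5785 -0.216   0.0559] ext [0.0373 0.0356 0.0102] mean [ 0.5781 -0.2159  0.0568]
    S 137 mid [ 0.5823 -0.2167  0.0551] ext [0.0388 0.0359 0.0097] mean [ 0.5828 -0.2171  0.0546]
ram [ 0.4664 -0.3397  0.042 ] [ 0.4781 -0.3344  0.042 ] depth [ 0.4703 -0.3543  0.0084] [ 0.4535 -0.3529  0.0057]
    T 217 mid [ 0.4676 -0.3402  0.0415] ext [0.0624 0.0633 0.0108] mean [ 0.4677 -0.3431  0.0417]
    S 105 mid [ 0.4706 -0.3399  0.0401] ext [0.0655 0.062  0.0081] mean [ 0.4696 -0.3408  0.0394]
```

View pics/cT.png

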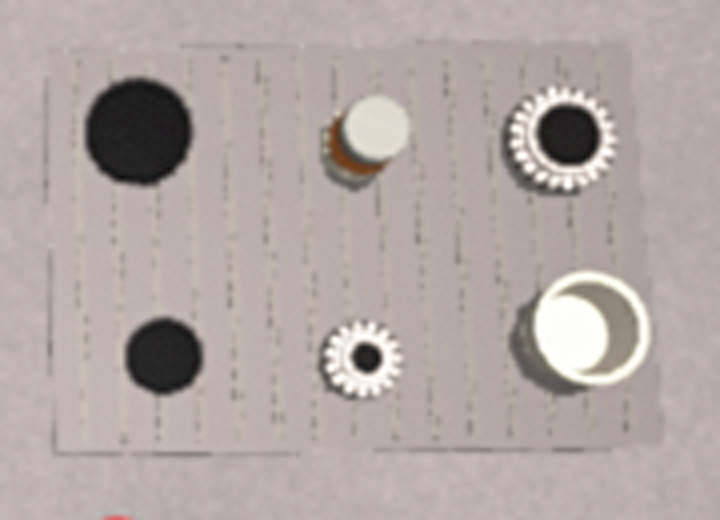

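Both cameras agree within 4 mm, and the extents match the listed sizes. I'll square up the tool and go over the wide crown for a wrist look.

Call:
move_arm(plan=[[0,0,0,0,0,0.84],[0,0,0,0,0,0.84],[0,0,0,0,0,0.84],[0,0,0,0,0,0.84],[0,0,0,0,0,0.84],[0,0,0,0,0,0]], hand=1, squeeze=20)

```text
clock: 0.6
tool_pos: [0.19, -0.5424, 0.2004]
eef_rot: [[1.0, -0.002, -0.0], [-0.002, -1.0, 0.001], [-0.0, -0.001, -1.0]]
ft_force: [-0.6, -0.4, -1.7]
grip_width: 0.088
gripper_force: 0.0
```

Call:
move_arm(plan=[[0.9,-0.45,0,0,0,0],[0.9,-0.45,0,0,0,0],[0.9,-0.45,0,0,0,0],[0.9,-0.45,0,0,0,0],[0.9,-0.45,0,0,0,0],[0.9,-0.45,0,0,0,0],[0.9,-0.45,0,0,0,0],[0.9,-0.45,0,0,0,0]])

```text
clock: 1.27
tool_pos: [0.3709, -0.4517, 0.2006]
eef_rot: [[1.0, 0.003, -0.0], [0.003, -1.0, 0.001], [-0.0, -0.001, -1.0]]
ft_force: [0.4, -0.3, -0.1]
grip_width: 0.0881
gripper_force: 0.0
```

Call:
move_arm(plan=[[0.9,-0.45,0,0,0,0],[0.9,-0.45,0,0,0,0],[0.9,-0.45,0,0,0,0],[0.9,-0.45,0,0,0,0],[0.9,-0.45,0,0,0,0],[0.9,-0.45,0,0,0,0],[0.9,-0.45,0,0,0,0],[0,0,0,0,0,0]])

```text
clock: 1.93
tool_pos: [0.5306, -0.371, 0.2004]
eef_rot: [[1.0, 0.007, 0.001], [0.007, -1.0, 0.001], [0.001, -0.001, -1.0]]
ft_force: [-0.4, 0.7, 0.5]
grip_width: 0.0884
gripper_force: 0.0
```

Call:
move_arm(plan=[[0.72,-0.47,0,0,0,0],[0.72,-0.47,0,0,0,0],[0.72,-0.46,0,0,0,0],[0,0,0,0,0,0],[0,0,0,0,0,0]])

```text
clock: 2.35
tool_pos: [0.5812, -0.3383, 0.2004]
eef_rot: [[1.0, 0.004, -0.001], [0.004, -1.0, 0.0], [-0.001, -0.0, -1.0]]
ft_force: [0.7, -0.9, -0.8]
grip_width: 0.0882
gripper_force: 0.0
```

```bash
python3 - <<'E'
from m import *
d=cam('wrist'); cv2.imwrite('pics/w0.png',d['img']); np.savez('w0.npz',**d)
print(status.sense()['tool_pos'],d['f'],d['cx'],d['cy'],d['R'],-d['R'].T@d['t'])
P=pts(d); 
for zz in (.022,.029): 
    m=(abs(P[...,2]-zz)<.004)&(np.hypot(P[...,0]-.585,P[...,1]+.336)<.05)&(d['z_map']>0)
    q=P[m]; print(zz,len(q),((q.max(0)+q.min(0))/2).round(4),np.ptp(q,0).round(4))
E
```

```text
[ 0.58068412 -0.33882035  0.20042122] 281.7097966727466 253.49661358258746 196.84658895518012 [[ 4.10562010e-03 -9.99991545e-01 -2.31808779e-04]
 [-9.47919795e-01 -3.96565958e-03  3.18484437e-01]
 [-3.18482663e-01 -1.08783997e-03 -9.47928062e-01]] [ 0.66470653 -0.33833658  0.38343808]
0.022 685 [ 0.5866 -0.3387  0.0222] [0.0621 0.0618 0.0077]
0.029 1056 [ 0.5866 -0.3392  0.028 ] [0.0472 0.0465 0.0058]
```

View pics/w0.png

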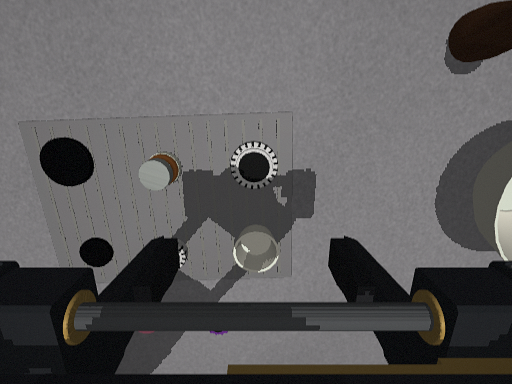

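The wrist view shows the wide crown at (254,165), centred at about (.586, -.338) with a 62 mm extent, as expected. Descending.

Call:
move_arm(plan=[[0.2,0,1,0,0,0],[0,0,1,0,0,0],[0,0,1,0,0,0],[0,0,1,0,0,0],[0,0,1,0,0,0],[0,0,0.8,0,0,0],[0,0,0.5,0,0,0],[0,0,0,0,0,0]])

```text
clock: 3.07
tool_pos: [0.5834, -0.338, 0.0399]
eef_rot: [[1.0, -0.0, -0.005], [-0.0, -1.0, 0.004], [-0.005, -0.004, -1.0]]
ft_force: [-0.3, 0.7, -0.5]
grip_width: 0.0884
gripper_force: 0.0
```

Call:
move_arm(plan=[[0,0,0.5,0,0,0],[0,0,0.4,0,0,0],[0,0,0.3,0,0,0],[0,0,0,0,0,0],[0,0,0,0,0,0]])

```text
clock: 3.48
tool_pos: [0.5862, -0.3385, 0.0132]
eef_rot: [[1.0, 0.001, -0.0], [0.001, -1.0, 0.0], [-0.0, -0.0, -1.0]]
ft_force: [0.4, 0.3, 0.2]
grip_width: 0.0881
gripper_force: 0.0
```

Call:
move_arm(plan=[[0,0,0.04,0,0,0],[0,0,0,0,0,0],[0,0,0,0,0,0],[0,0,0,0,0,0],[0,0,0,0,0,0],[0,0,0,0,0,0]], hand=-1, squeeze=20)

```text
clock: 3.98
tool_pos: [0.5865, -0.3387, 0.0126]
eef_rot: [[1.0, 0.001, 0.0], [0.001, -1.0, -0.0], [0.0, 0.0, -1.0]]
ft_force: [-0.6, 0.1, 0.1]
grip_width: 0.05
gripper_force: 0.0
```

Call:
move_arm(plan=[[0,0,-0.3,0,0,0],[0,0,-0.8,0,0,0],[0,0,-1,0,0,0],[0,0,-1,0,0,0],[0,0,-0.9,0,0,0],[0,0,0,0,0,0]])

```text
clock: 4.48
tool_pos: [0.5893, -0.341, 0.1193]
eef_rot: [[1.0, 0.001, 0.008], [0.001, -1.0, -0.006], [0.008, 0.006, -1.0]]
ft_force: [0.6, -0.4, 1.2]
grip_width: 0.0101
gripper_force: 0.0
```

The fingers shut on nothing. I'll look before trying again.

```bash
python3 - <<'E'
from m import *
d=cam('wrist'); d2=cam('scene'); 
a=cv2.resize(d2['img'][100:260,60:300],None,fx=2.2,fy=2.2)
b=cv2.resize(d['img'],(475,356)); 
o=np.zeros((360,1010,3),np.uint8); o[:352,:528]=a; o[:356,530:1005]=b; cv2.imwrite('pics/w1.png',cv2.resize(o,(800,285)))
s=status.sense();print(s['grip_width'],s['tool_pos'])
P=pts(d)
m=(abs(P[...,2]-.022)<.009)&(np.hypot(P[...,0]-.585,P[...,1]+.336)<.06)&(d['z_map']>0)&(P[...,2]>.016)
q=P[m]; print(len(q),((q.max(0)+q.min(0))/2).round(4),np.ptp(q,0).round(4))
E
```

```text
0.0022473314657174745 [ 0.58704795 -0.33920722  0.11394947]
2681 [ 0.5865 -0.3388  0.0235] [0.0626 0.062  0.0148]
```

View pics/w1.png

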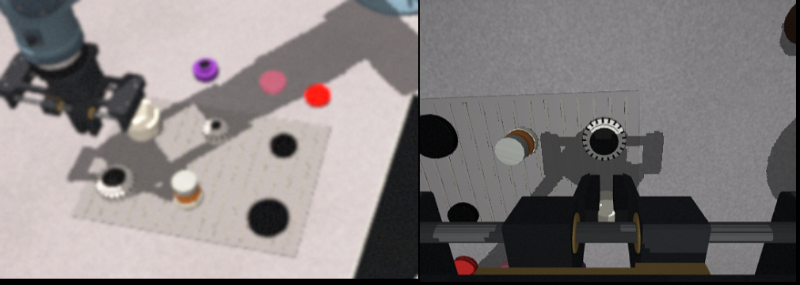

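```bash
python3 - <<'E'
from m import *
s=status.sense()
for nm,d,tp in(('open',dict(np.load('w0.npz')),np.array([.5807,-.3388,.2004])),('shut',cam('wrist'),s['tool_pos'])):
    P=pts(d); z=d['z_map']; m=(z>0)&(abs(P[...,2]-tp[2])<.06)&(z<.35)
    L=P-tp; q=L[m]; print(nm,len(q)); 
    f=q[q[:,2]<q[:,2].min()+.006]; print('lowest rel tcp',q[:,2].min(),len(f),f.min(0),f.max(0))
    for lo in np.arange(-.03,.05,.01):
        k=q[(q[:,2]>=lo)&(q[:,2]<lo+.01)]
        if len(k): print(lo.round(2),len(k),'x',k[:,0].min().round(3),k[:,0].max().round(3),'y',k[:,1].min().round(3),k[:,1].max().round(3))
E
```

```text
open 2038
lowest rel tcp 0.03615786356757869 317 [-0.00780127 -0.05644924  0.03615786] [0.01250987 0.05727584 0.04214852]
0.03 174 x -0.007 0.012 y -0.055 0.055
0.04 786 x -0.008 0.013 y -0.058 0.058
shut 2416
lowest rel tcp -0.059994064300650955 1238 [-0.02378493  0.10133658 -0.05999406] [ 0.01336316  0.13912149 -0.05649997]
0.03 73 x 0.009 0.012 y -0.012 0.011
0.04 438 x 0.008 0.012 y -0.015 0.015
```

```bash
python3 - <<'E'
from m import *
s=status.sense(); tp=s['tool_pos']; print(tp,s['grip_width'])
for n in('scene','top'):
    d=cam(n); P=pts(d); L=P-tp; m=(d['z_map']>0)&(np.hypot(L[...,0],L[...,1])<.03)&(P[...,2]>.075)
    q=L[m]; print(n,len(q)); 
    if len(q): print(np.sort(q[:,2])[[0,5,20]].round(4))
d=cam('wrist'); P=pts(d)
print('zero frac',(d['z_map'][150:270,180:330]==0).mean())
im=cv2.resize(d['img'][150:300,170:350],None,fx=3,fy=3); 
z=np.clip((P[150:300,170:350,2]-tp[2]+.12)/.24,0,1); z[d['z_map'][150:300,170:350]==0]=0
zz=cv2.applyColorMap((cv2.resize(z.astype(np.float32),None,fx=1.4,fy=3)*255).astype(np.uint8),cv2.COLORMAP_JET)
cv2.imwrite('pics/w2.png',np.hstack([im,zz]))
for v in range(190,262,6): print(v,[(round(float(P[v,u,2]-tp[2]),3),round(float(d['z_map'][v,u]),3)) for u in(240,253,266)])
E
```

```text
[ 0.58613135 -0.33845376  0.1121781 ] 0.0002496327077356749
scene 838
[0.0374 0.0395 0.0441]
top 28
[0.041  0.0464 0.0575]
zero frac 0.0037222222222222223
190 [(-0.083, 0.277), (-0.083, 0.277), (-0.083, 0.277)]
196 [(-0.084, 0.28), (-0.084, 0.279), (-0.083, 0.279)]
202 [(-0.084, 0.282), (-0.084, 0.281), (-0.083, 0.281)]
208 [(-0.091, 0.292), (-0.084, 0.283), (-0.085, 0.285)]
214 [(-0.108, 0.312), (-0.091, 0.294), (-0.108, 0.312)]
220 [(-0.109, 0.315), (-0.109, 0.315), (-0.107, 0.313)]
226 [(-0.108, 0.316), (-0.109, 0.317), (-0.109, 0.317)]
232 [(-0.109, 0.32), (-0.108, 0.319), (-0.108, 0.319)]
238 [(-0.11, 0.323), (0.036, 0.161), (0.036, 0.161)]
244 [(0.043, 0.155), (0.044, 0.154), (0.044, 0.154)]
250 [(0.05, 0.148), (0.049, 0.149), (0.05, 0.148)]
256 [(0.058, 0.14), (0.055, 0.143), (0.056, 0.143)]
```

View pics/w2.png

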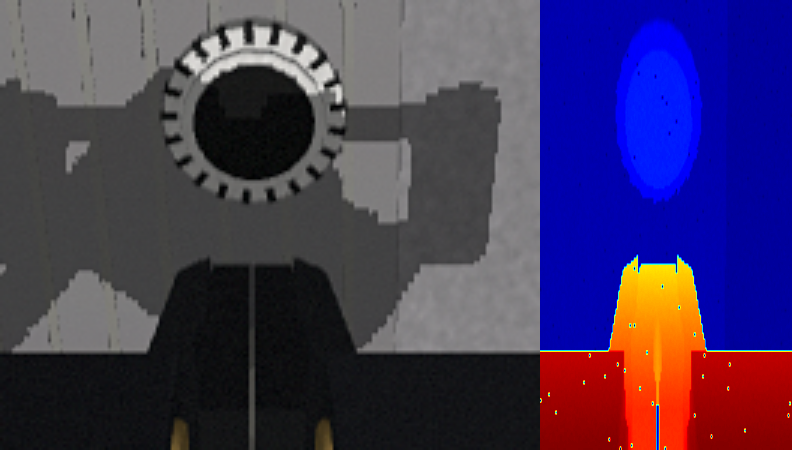

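All three cameras put the real fingertips 36–37 mm above the reported TCP, while x and y agree. The image shows the crown untouched at (253,115) in the crop. I'll correct for this z offset (tip z = tool z + 0.036) and watch the force on the way down.

Call:
move_arm(plan=[[0,0,0,0,0,0],[0,0,0,0,0,0],[0,0,0,0,0,0],[0,0,0,0,0,0],[0,0,0,0,0,0],[0,0,0,0,0,0],[0,0,0,0,0,0],[0,0,0,0,0,0]], hand=1)

```text
clock: 5.45
tool_pos: [0.5864, -0.3386, 0.1125]
eef_rot: [[1.0, 0.001, 0.0], [0.001, -1.0, -0.0], [0.0, 0.0, -1.0]]
ft_force: [-0.8, -0.3, -0.6]
grip_width: 0.0518
gripper_force: 0.0
```

Call:
move_arm(plan=[[0,0,0,0,0,0],[0,0,0,0,0,0],[0,0,0.8,0,0,0],[0,0,1,0,0,0],[0,0,0.9,0,0,0],[0,0,0.8,0,0,0],[0,0,0.5,0,0,0],[0,0,0,0,0,0]])

```text
clock: 6.12
tool_pos: [0.5843, -0.337, 0.0088]
eef_rot: [[1.0, 0.001, -0.005], [0.001, -1.0, 0.004], [-0.004, -0.004, -1.0]]
ft_force: [-0.2, 1.0, -0.0]
grip_width: 0.0887
gripper_force: 0.0
```

Call:
move_arm(plan=[[0,0,0.3,0,0,0],[0,0,0.3,0,0,0],[0,0,0.2,0,0,0],[0,0,0,0,0,0],[0,0,0,0,0,0],[0,0,0,0,0,0]])

```text
clock: 6.62
tool_pos: [0.5868, -0.339, -0.0069]
eef_rot: [[1.0, 0.001, 0.001], [0.001, -1.0, -0.001], [0.001, 0.001, -1.0]]
ft_force: [0.7, 0.7, 0.3]
grip_width: 0.0878
gripper_force: 0.0
```

```bash
python3 - <<'E'
from m import *
s=status.sense(); tp=s['tool_pos']; print(tp,s['grip_width'],s['ft_force'])
d=cam('wrist'); P=pts(d); L=P-tp; m=(d['z_map']>0)&(d['z_map']<.22)&(L[...,2]<.06)
q=L[m]; print(np.sort(q[:,2])[[0,5,20,80]].round(4))
cv2.imwrite('pics/w3.png',d['img'])
E
```

```text
[ 0.58675771 -0.33896126 -0.00694381] 0.08784919200439056 [0.66930689 0.68496923 0.25817146]
[0.0033 0.0036 0.0039 0.0041]
```

View pics/w3.png

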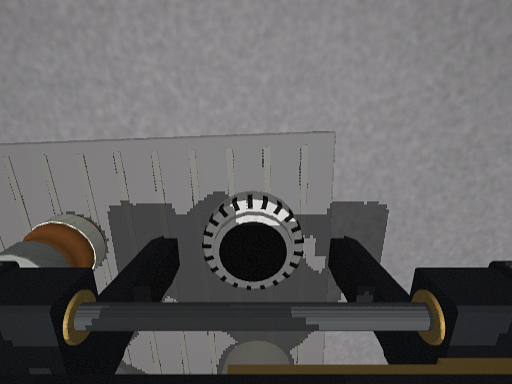

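Tips at row ~240 are level with the crown top (z≈.029), with no force, so the offset holds. Lowering 16.5 mm more and gripping.

Call:
move_arm(plan=[[0,0,0.3,0,0,0],[0,0,0.36,0,0,0],[0,0,0,0,0,0],[0,0,0,0,0,0]])

```text
clock: 7.0
tool_pos: [0.5855, -0.3379, -0.0255]
eef_rot: [[1.0, 0.001, -0.002], [0.001, -1.0, 0.002], [-0.002, -0.002, -1.0]]
ft_force: [0.2, 0.0, 0.0]
grip_width: 0.0882
gripper_force: 0.0
```

Call:
move_arm(plan=[[0,0,0,0,0,0],[0,0,0,0,0,0],[0,0,0,0,0,0],[0,0,0,0,0,0],[0,0,0,0,0,0],[0,0,0,0,0,0],[0,0,0,0,0,0]], hand=-1, squeeze=20)

```text
clock: 7.58
tool_pos: [0.5866, -0.3388, -0.0238]
eef_rot: [[1.0, 0.001, 0.0], [0.001, -1.0, -0.0], [0.0, 0.0, -1.0]]
ft_force: [-0.3, 0.5, 1.9]
grip_width: 0.061
gripper_force: 20.0
```

Gripped: 61 mm opening at 20 N. Lifting, then carrying to near the wide cup and stopping short for a wrist look.

Call:
move_arm(plan=[[0,0,-0.3,0,0,0],[0,0,-0.7,0,0,0],[0,0,-0.9,0,0,0],[0,0,-0.9,0,0,0],[0,0,-0.8,0,0,0],[0,0,-0.4,0,0,0],[0,-0.4,0,0,0,0],[0,-0.7,0,0,0,0]])

```text
clock: 8.25
tool_pos: [0.5862, -0.3118, 0.076]
eef_rot: [[1.0, -0.001, 0.001], [-0.001, -1.0, -0.001], [0.001, 0.001, -1.0]]
ft_force: [1.2, -0.1, -1.9]
grip_width: 0.0614
gripper_force: 20.0
```

Call:
move_arm(plan=[[0.1,-0.95,0,0,0,0],[0.1,-0.95,0,0,0,0],[0.1,-0.95,0,0,0,0],[0.1,-0.95,0,0,0,0],[0.1,-0.95,0,0,0,0],[0.1,-0.95,0,0,0,0],[0.1,-0.95,0,0,0,0],[0.1,-0.95,0,0,0,0]])

```text
clock: 8.92
tool_pos: [0.604, -0.1175, 0.0734]
eef_rot: [[1.0, 0.002, -0.004], [0.002, -1.0, 0.002], [-0.004, -0.002, -1.0]]
ft_force: [0.5, -0.2, -0.9]
grip_width: 0.0613
gripper_force: 20.0
```

Call:
move_arm(plan=[[0.1,-0.95,0,0,0,0],[0.1,-0.95,0,0,0,0],[0.1,-0.95,0,0,0,0],[0.1,-0.95,0,0,0,0],[0.1,-0.95,0,0,0,0],[0.1,-0.95,0,0,0,0],[0.1,-0.95,0,0,0,0],[0.1,-0.95,0,0,0,0]])

```text
clock: 9.58
tool_pos: [0.6232, 0.0718, 0.0734]
eef_rot: [[1.0, 0.002, -0.005], [0.002, -1.0, 0.001], [-0.005, -0.001, -1.0]]
ft_force: [0.5, 0.2, -1.2]
grip_width: 0.0611
gripper_force: 20.0
```

Call:
move_arm(plan=[[0.1,-0.95,0,0,0,0],[0,-0.6,0,0,0,0],[0,-0.3,0,0,0,0],[0,0,0,0,0,0],[0,0,0,0,0,0]])

```text
clock: 10.0
tool_pos: [0.6277, 0.1152, 0.0751]
eef_rot: [[1.0, 0.002, -0.001], [0.002, -1.0, -0.0], [-0.001, 0.0, -1.0]]
ft_force: [0.2, -0.6, -1.6]
grip_width: 0.0611
gripper_force: 20.0
```

```bash
cat > cups.py <<'E'
from m import *
# fit circle to bright rim points (glass is black) at cup rim height, from the wrist view
def cup(c,ro,n='wrist'):
    d=cam(n); P=pts(d); g=d['img'].min(2); r=np.hypot(P[...,0]-c[0],P[...,1]-c[1])
    m=(d['z_map']>0)&(r<ro+.012)&(r>ro-.015)&(P[...,2]<.022)&(g>90)
    cs,rr=cv2.minEnclosingCircle((P[m][:,:2]*1000).astype(np.float32)); 
    q=P[m]; return d,m.sum(),np.array(cs)/1000,rr/1000,((q.max(0)+q.min(0))/2).round(4),np.ptp(q,0).round(4)
E
python3 - <<'E'
from cups import *
s=status.sense(); print(s['tool_pos'],s['grip_width'],s['gripper_force'])
d,*r=cup((.654,.191),.04); print(*r)
cv2.imwrite('pics/w4.png',d['img']); np.savez('w4.npz',**d)
E
```

```text
[0.62765331 0.11515767 0.07514905] 0.06110825190974449 19.999852180480957
3522 [0.6536123  0.19149658] 0.04242074203491211 [0.6535 0.1916 0.0095] [0.083  0.0835 0.0113]
```

View pics/w4.png

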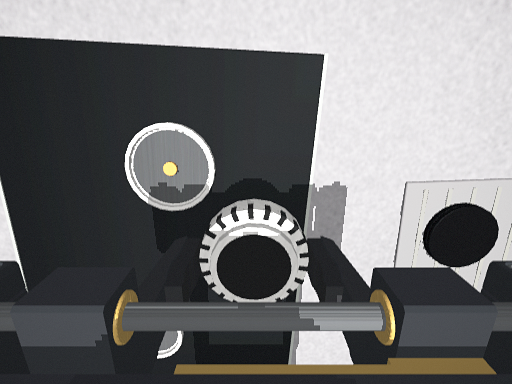

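The wrist view shows the wide cup at (170,167), centred at (.6536, .1916), and the crown held level. Moving over it and lowering.

Call:
move_arm(plan=[[0.35,-0.9,0,0,0,0],[0.35,-0.9,0,0,0,0],[0.34,-0.8,0,0,0,0],[0,-0.46,0,0,0,0],[0,0,0.5,0,0,0],[0,0,0.8,0,0,0],[0,0,0.7,0,0,0],[0,0,0,0,0,0]])

```text
clock: 10.72
tool_pos: [0.6502, 0.1894, 0.0204]
eef_rot: [[1.0, -0.0, -0.009], [-0.0, -1.0, -0.002], [-0.009, 0.002, -1.0]]
ft_force: [-1.0, -1.0, -1.9]
grip_width: 0.0613
gripper_force: 20.0
```

Call:
move_arm(plan=[[0,0,0.4,0,0,0],[0,0,0.3,0,0,0],[0,0,0,0,0,0],[0,0,0,0,0,0],[0,0,0,0,0,0]])

```text
clock: 11.13
tool_pos: [0.6551, 0.1916, 0.0092]
eef_rot: [[1.0, 0.001, 0.001], [0.001, -1.0, 0.0], [0.001, -0.0, -1.0]]
ft_force: [-0.5, -0.1, -1.3]
grip_width: 0.0612
gripper_force: 20.0
```

Call:
move_arm(plan=[[-0.06,0,0.3,0,0,0],[0,0,0.3,0,0,0],[0,0,0.25,0,0,0],[0,0,0.15,0,0,0],[0,0,0,0,0,0],[0,0,0,0,0,0]])

```text
clock: 11.63
tool_pos: [0.6526, 0.1916, -0.0172]
eef_rot: [[1.0, 0.001, -0.001], [0.001, -1.0, -0.0], [-0.001, 0.0, -1.0]]
ft_force: [0.6, 0.3, -0.4]
grip_width: 0.0614
gripper_force: 20.0
```

Lowering the last 1–2 mm gently, then releasing.

Call:
move_arm(plan=[[0.03,0,0.03,0,0,0],[0,0,0.03,0,0,0],[0,0,0,0,0,0],[0,0,0,0,0,0]])

```text
clock: 11.97
tool_pos: [0.6539, 0.1917, -0.0179]
eef_rot: [[1.0, 0.001, 0.0], [0.001, -1.0, 0.0], [0.0, -0.0, -1.0]]
ft_force: [0.2, -0.4, -1.9]
grip_width: 0.0612
gripper_force: 20.0
```

Call:
move_arm(plan=[[0,0,0,0,0,0],[0,0,0,0,0,0],[0,0,0,0,0,0],[0,0,0,0,0,0],[0,0,0,0,0,0],[0,0,0,0,0,0]], hand=1)

```text
clock: 12.47
tool_pos: [0.6538, 0.1917, -0.018]
eef_rot: [[1.0, 0.001, 0.0], [0.001, -1.0, 0.0], [0.0, -0.0, -1.0]]
ft_force: [-0.7, -0.9, 0.3]
grip_width: 0.0884
gripper_force: 0.0
```

Call:
move_arm(plan=[[0,0,-0.3,0,0,0],[0,0,-0.6,0,0,0],[0,0,-0.9,0,0,0],[0,0,-0.9,0,0,0],[0,0,-0.8,0,0,0],[0,0,-0.5,0,0,0],[0,0,0,0,0,0],[0,0,0,0,0,0]])

```text
clock: 13.13
tool_pos: [0.6544, 0.1918, 0.0833]
eef_rot: [[1.0, 0.001, 0.002], [0.001, -1.0, 0.0], [0.002, -0.0, -1.0]]
ft_force: [0.1, -0.6, 0.3]
grip_width: 0.0881
gripper_force: 0.0
```

```bash
cat > disc.py <<'E'
from m import *
# points of a part in a height band near c: bounding mid, extents, height
def disc(d,c,r,lo,hi):
    P=pts(d); m=(d['z_map']>0)&(np.hypot(P[...,0]-c[0],P[...,1]-c[1])<r)&(P[...,2]>lo)&(P[...,2]<hi); q=P[m]
    if len(q)<10: return len(q)
    A=np.c_[q[:,:2]-q[:,:2].mean(0),np.ones(len(q))]; k=np.linalg.lstsq(A,q[:,2],rcond=None)[0]
    return len(q),((np.percentile(q,99.7,0)+np.percentile(q,.3,0))/2).round(4),np.ptp(q,0).round(4),'z',np.median(q[:,2]).round(4),'tilt',k[:2].round(3)
E
python3 - <<'E'
from disc import *
s=status.sense(); print(s['clock'],s['tool_pos'],s['grip_width'])
d=cam('wrist'); c=(.6536,.1916)
print(disc(d,c,.045,.030,.040)); print(disc(d,c,.045,.022,.030)); cv2.imwrite('pics/w5.png',d['img'][60:330,100:420])
E
```

```text
13.1333 [0.65440668 0.19175632 0.0832543 ] 0.08806528574366922
(2166, array([0.6539, 0.1911, 0.0331]), array([0.0471, 0.0469, 0.0054]), 'z', np.float64(0.0337), 'tilt', array([-0.006, -0.001]))
(1362, array([0.6538, 0.1912, 0.0259]), array([0.0624, 0.0624, 0.0079]), 'z', np.float64(0.0264), 'tilt', array([-0.002, -0.001]))
```

View pics/w5.png

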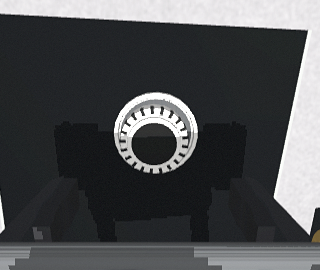

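The wide crown sits in its cup at crop pixel (155,137): top at z≈.0337 (.034 expected), level, centred on the cup to within 1 mm. Next, the wide cap.

Call:
move_arm(plan=[[-0.2,0.5,0,0,0,0],[-0.25,0.95,0,0,0,0],[-0.25,0.95,0,0,0,0],[-0.25,0.95,0,0,0,0],[-0.25,0.95,0,0,0,0],[-0.25,0.95,0,0,0,0],[-0.25,0.95,0,0,0,0],[-0.25,0.95,0,0,0,0]])

```text
clock: 13.85
tool_pos: [0.6029, 0.0112, 0.0801]
eef_rot: [[1.0, 0.001, -0.003], [0.001, -1.0, 0.0], [-0.003, -0.0, -1.0]]
ft_force: [0.4, -0.0, -0.1]
grip_width: 0.0881
gripper_force: 0.0
```

Call:
move_arm(plan=[[-0.25,0.95,0,0,0,0],[-0.25,0.95,0,0,0,0],[-0.2,0.95,0,0,0,0],[0,0.7,0,0,0,0],[0,0.4,0,0,0,0],[0,0,0,0,0,0],[0,0,0,0,0,0]])

```text
clock: 14.43
tool_pos: [0.5869, -0.086, 0.081]
eef_rot: [[1.0, -0.0, -0.001], [-0.0, -1.0, 0.001], [-0.001, -0.001, -1.0]]
ft_force: [-0.1, 0.7, -0.7]
grip_width: 0.0881
gripper_force: 0.0
```

```bash
python3 - <<'E'
from disc import *
s=status.sense(); print(s['clock'],s['tool_pos'],s['grip_width'])
d=cam('wrist'); c=(.588,-.0865)
print(disc(d,c,.045,.010,.022))
E
```

```text
14.4333 [ 0.58690573 -0.08597286  0.08104877] 0.08807628868849438
(3663, array([ 0.5886, -0.0869,  0.0139]), array([0.0654, 0.0649, 0.0067]), 'z', np.float64(0.0143), 'tilt', array([-0.004,  0.   ]))
```

Call:
move_arm(plan=[[0.07,0.04,0.6,0,0,0],[0,0,0.9,0,0,0],[0,0,0.9,0,0,0],[0,0,0.8,0,0,0],[0,0,0.5,0,0,0],[0,0,0.3,0,0,0],[0,0,0,0,0,0],[0,0,0,0,0,0]])

```text
clock: 15.15
tool_pos: [0.5897, -0.0865, -0.0178]
eef_rot: [[1.0, 0.001, 0.0], [0.001, -1.0, -0.0], [0.0, 0.0, -1.0]]
ft_force: [0.3, -0.5, -0.0]
grip_width: 0.0879
gripper_force: 0.0
```

Call:
move_arm(plan=[[0,0,0.2,0,0,0],[0,0,0.16,0,0,0],[0,0,0,0,0,0],[0,0,0,0,0,0],[0,0,0,0,0,0]])

```text
clock: 15.57
tool_pos: [0.5896, -0.087, -0.0268]
eef_rot: [[1.0, 0.001, 0.0], [0.001, -1.0, -0.0], [0.0, 0.0, -1.0]]
ft_force: [0.7, -0.4, 0.2]
grip_width: 0.0879
gripper_force: 0.0
```

Call:
move_arm(plan=[[-0.04,0,0.05,0,0,0],[0,0,0.04,0,0,0],[0,0,0,0,0,0]])

```text
clock: 15.82
tool_pos: [0.5883, -0.0869, -0.0295]
eef_rot: [[1.0, 0.001, -0.0], [0.001, -1.0, 0.0], [-0.0, -0.0, -1.0]]
ft_force: [-0.3, -0.5, -0.3]
grip_width: 0.088
gripper_force: 0.0
```

Call:
move_arm(plan=[[0,0,0,0,0,0],[0,0,0,0,0,0],[0,0,0,0,0,0],[0,0,0,0,0,0],[0,0,0,0,0,0],[0,0,0,0,0,0],[0,0,0,0,0,0]], hand=-1, squeeze=20)

```text
clock: 16.4
tool_pos: [0.5885, -0.0869, -0.0293]
eef_rot: [[1.0, 0.001, 0.0], [0.001, -1.0, 0.0], [0.0, -0.0, -1.0]]
ft_force: [-0.4, -0.4, 1.5]
grip_width: 0.0652
gripper_force: 20.0
```

Cap gripped (65 mm). Carrying it back to the wide burner.

Call:
move_arm(plan=[[0,0,-0.3,0,0,0],[0,0,-0.8,0,0,0],[0,0,-0.9,0,0,0],[0,0,-0.8,0,0,0],[0.1,-0.4,-0.4,0,0,0],[0.25,-0.8,0,0,0,0],[0.25,-0.95,0,0,0,0],[0.25,-0.95,0,0,0,0]])

```text
clock: 17.07
tool_pos: [0.6097, -0.0082, 0.051]
eef_rot: [[1.0, -0.0, 0.0], [-0.0, -1.0, 0.0], [0.0, -0.0, -1.0]]
ft_force: [0.4, 0.5, -1.4]
grip_width: 0.0651
gripper_force: 20.0
```

Call:
move_arm(plan=[[0.25,-0.95,0,0,0,0],[0.25,-0.95,0,0,0,0],[0.25,-0.95,0,0,0,0],[0.25,-0.95,0,0,0,0],[0.25,-0.95,0,0,0,0],[0.25,-0.95,0,0,0,0],[0.25,-0.95,0,0,0,0],[0,-0.75,0,0,0,0]])

```text
clock: 17.73
tool_pos: [0.6534, 0.1783, 0.0504]
eef_rot: [[1.0, 0.002, 0.0], [0.002, -1.0, 0.0], [0.0, -0.0, -1.0]]
ft_force: [1.1, 0.9, -0.7]
grip_width: 0.0654
gripper_force: 20.0
```

Call:
move_arm(plan=[[0,-0.5,0,0,0,0],[0,-0.12,0,0,0,0],[0,0,0,0,0,0],[0,0,0,0,0,0],[0,0,0,0,0,0]])

```text
clock: 18.15
tool_pos: [0.6531, 0.19, 0.0506]
eef_rot: [[1.0, -0.0, -0.0], [-0.0, -1.0, -0.0], [-0.0, 0.0, -1.0]]
ft_force: [-0.1, 0.5, -1.0]
grip_width: 0.0648
gripper_force: 20.0
```

```bash
python3 - <<'E'
from disc import *
s=status.sense(); t=s['tool_pos']; print(s['clock'],t,s['grip_width'])
d=cam('wrist')
z=t[2]+.0293+.015
print(z,disc(d,t,.045,z-.006,z+.005))
E
```

```text
18.15 [0.65313394 0.19001125 0.05057777] 0.06475963092009836
0.09487776919266683 (9859, array([0.6547, 0.1901, 0.0943]), array([0.0626, 0.0873, 0.011 ]), 'z', np.float64(0.0942), 'tilt', array([-0.007,  0.   ]))
```

Call:
move_arm(plan=[[0.03,-0.05,0.3,0,0,0],[0,0,0.5,0,0,0],[0,0,0.5,0,0,0],[0,0,0.4,0,0,0],[0,0,0.2,0,0,0],[0,0,0,0,0,0],[0,0,0,0,0,0],[0,0,0,0,0,0]])

```text
clock: 18.87
tool_pos: [0.6544, 0.1925, 0.0035]
eef_rot: [[1.0, 0.001, 0.001], [0.001, -1.0, 0.0], [0.001, -0.0, -1.0]]
ft_force: [-0.2, -0.4, -0.9]
grip_width: 0.0652
gripper_force: 20.0
```

Call:
move_arm(plan=[[0,0,0.14,0,0,0],[0,0,0.1,0,0,0],[0,0,0,0,0,0],[0,0,0,0,0,0]])

```text
clock: 19.2
tool_pos: [0.6538, 0.1924, -0.0029]
eef_rot: [[1.0, 0.001, -0.0], [0.001, -1.0, -0.0], [-0.0, 0.0, -1.0]]
ft_force: [0.5, 0.1, -1.6]
grip_width: 0.0651
gripper_force: 20.0
```

Call:
move_arm(plan=[[0,0.05,0.04,0,0,0],[0,0,0.04,0,0,0],[0,0,0,0,0,0],[0,0,0,0,0,0]])

```text
clock: 19.53
tool_pos: [0.6539, 0.1911, -0.0049]
eef_rot: [[1.0, 0.001, -0.0], [0.001, -1.0, -0.0], [-0.0, 0.0, -1.0]]
ft_force: [0.3, 0.5, -1.2]
grip_width: 0.0655
gripper_force: 20.0
```

Call:
move_arm(plan=[[0,0,0,0,0,0],[0,0,0,0,0,0],[0,0,0,0,0,0],[0,0,0,0,0,0],[0,0,0,0,0,0],[0,0,0,0,0,0]], hand=1)

```text
clock: 20.03
tool_pos: [0.654, 0.1912, -0.0047]
eef_rot: [[1.0, 0.001, 0.0], [0.001, -1.0, 0.0], [0.0, -0.0, -1.0]]
ft_force: [-0.8, -0.5, -0.4]
grip_width: 0.088
gripper_force: 0.0
```

Call:
move_arm(plan=[[0,0,-0.3,0,0,0],[0,0,-0.6,0,0,0],[0,0,-0.9,0,0,0],[0,0,-0.9,0,0,0],[0,0,-0.5,0,0,0],[0,0,-0.2,0,0,0],[0,0,0,0,0,0],[0,0,0,0,0,0]])

```text
clock: 20.7
tool_pos: [0.6537, 0.1911, 0.0799]
eef_rot: [[1.0, 0.001, -0.0], [0.001, -1.0, -0.0], [-0.0, 0.0, -1.0]]
ft_force: [-0.3, -0.4, -1.0]
grip_width: 0.0883
gripper_force: 0.0
```

```bash
python3 - <<'E'
from disc import *
s=status.sense(); t=s['tool_pos']; print(s['clock'],t,s['grip_width'])
d=cam('wrist')
print(disc(d,(.6538,.1912),.045,.030,.048)); print(disc(d,(.6538,.1912),.025,.030,.048)); cv2.imwrite('pics/w6.png',d['img'])
E
```

```text
20.7 [0.65365297 0.19112032 0.07993151] 0.08827706876617912
(4423, array([0.6542, 0.1908, 0.0353]), array([0.0648, 0.0652, 0.0103]), 'z', np.float64(0.0383), 'tilt', array([-0.013, -0.   ]))
(2540, array([0.6538, 0.1913, 0.0382]), array([0.0496, 0.0495, 0.0041]), 'z', np.float64(0.0384), 'tilt', array([-0., -0.]))
```

View pics/w6.png

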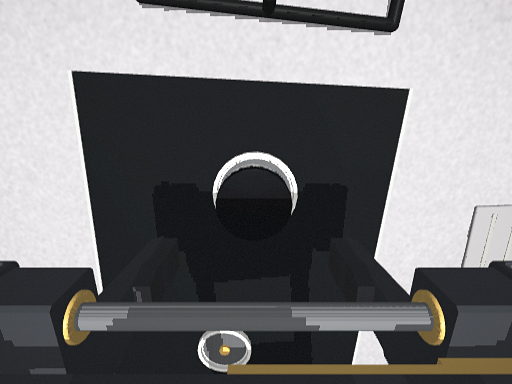

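The wide cap is at (255,200) with its top at z .0384 (.039 expected), level and centred, so the large burner is done. On to the narrow crown.

Call:
move_arm(plan=[[-0.2,0.4,0,0,0,0],[-0.4,0.8,0,0,0,0],[-0.47,0.95,0,0,0,0],[-0.47,0.95,0,0,0,0],[-0.47,0.95,0,0,0,0],[-0.47,0.95,0,0,0,0],[-0.47,0.95,0,0,0,0],[-0.47,0.95,0,0,0,0]])

```text
clock: 21.42
tool_pos: [0.5664, 0.0172, 0.0788]
eef_rot: [[1.0, 0.001, -0.002], [0.001, -1.0, 0.0], [-0.002, -0.0, -1.0]]
ft_force: [0.7, -0.5, 1.0]
grip_width: 0.0883
gripper_force: 0.0
```

Call:
move_arm(plan=[[-0.47,0.95,0,0,0,0],[-0.47,0.95,0,0,0,0],[-0.47,0.95,0,0,0,0],[-0.47,0.95,0,0,0,0],[-0.47,0.95,0,0,0,0],[-0.47,0.95,0,0,0,0],[-0.47,0.95,0,0,0,0],[-0.47,0.95,0,0,0,0]])

```text
clock: 22.08
tool_pos: [0.4726, -0.1723, 0.079]
eef_rot: [[1.0, 0.001, -0.002], [0.001, -1.0, 0.001], [-0.002, -0.001, -1.0]]
ft_force: [0.3, -1.0, -0.0]
grip_width: 0.0882
gripper_force: 0.0
```

Call:
move_arm(plan=[[-0.47,0.95,0,0,0,0],[-0.37,0.7,0,0,0,0],[-0.1,0.2,0,0,0,0],[0,0,0,0,0,0],[0,0,0,0,0,0]])

```text
clock: 22.5
tool_pos: [0.4507, -0.2172, 0.0795]
eef_rot: [[1.0, -0.0, -0.001], [-0.0, -1.0, 0.001], [-0.001, -0.001, -1.0]]
ft_force: [0.2, 0.3, 0.4]
grip_width: 0.088
gripper_force: 0.0
```

```bash
python3 - <<'E'
from disc import *
s=status.sense(); t=s['tool_pos']; print(s['clock'],t,s['grip_width'])
d=cam('wrist')
print(disc(d,(.452,-.217),.04,.026,.034)); print(disc(d,(.452,-.217),.04,.018,.026)); print(disc(d,(.4545,-.1025),.04,.010,.02))
E
```

```text
22.5 [ 0.45069474 -0.21719494  0.07953519] 0.0880364607765179
(720, array([ 0.4514, -0.2171,  0.0283]), array([0.0269, 0.0266, 0.0045]), 'z', np.float64(0.0285), 'tilt', array([-0.008, -0.001]))
(1038, array([ 0.4515, -0.2172,  0.0219]), array([0.0441, 0.0438, 0.0076]), 'z', np.float64(0.0214), 'tilt', array([-0.002, -0.   ]))
(1816, array([ 0.4514, -0.1031,  0.0133]), array([0.0447, 0.0457, 0.0064]), 'z', np.float64(0.0142), 'tilt', array([-0.006,  0.007]))
```

Call:
move_arm(plan=[[0.03,0,0.6,0,0,0],[0,0,0.9,0,0,0],[0,0,0.9,0,0,0],[0,0,0.7,0,0,0],[0,0,0.4,0,0,0],[0,0,0.2,0,0,0],[0,0,0,0,0,0],[0,0,0,0,0,0]])

```text
clock: 23.22
tool_pos: [0.4526, -0.2176, -0.0119]
eef_rot: [[1.0, 0.002, 0.0], [0.002, -1.0, -0.0], [0.0, 0.0, -1.0]]
ft_force: [0.2, -1.3, -0.4]
grip_width: 0.0881
gripper_force: 0.0
```

Call:
move_arm(plan=[[0,0,0.2,0,0,0],[0,0,0.18,0,0,0],[0,0,0,0,0,0],[0,0,0,0,0,0],[0,0,0,0,0,0]])

```text
clock: 23.63
tool_pos: [0.4521, -0.2179, -0.0216]
eef_rot: [[1.0, 0.001, 0.0], [0.001, -1.0, -0.0], [0.0, 0.0, -1.0]]
ft_force: [-1.0, 0.8, 0.4]
grip_width: 0.0883
gripper_force: 0.0
```

Call:
move_arm(plan=[[-0.03,-0.03,0.08,0,0,0],[0,0,0,0,0,0],[0,0,0,0,0,0]])

```text
clock: 23.88
tool_pos: [0.4511, -0.2169, -0.0239]
eef_rot: [[1.0, 0.001, -0.0], [0.001, -1.0, 0.0], [-0.0, -0.0, -1.0]]
ft_force: [0.5, -0.5, -0.4]
grip_width: 0.0877
gripper_force: 0.0
```

Call:
move_arm(plan=[[0,0,0,0,0,0],[0,0,0,0,0,0],[0,0,0,0,0,0],[0,0,0,0,0,0],[0,0,0,0,0,0],[0,0,0,0,0,0],[0,0,0,0,0,0],[0,0,0,0,0,0]], hand=-1, squeeze=20)

```text
clock: 24.55
tool_pos: [0.4513, -0.217, -0.0238]
eef_rot: [[1.0, 0.001, 0.0], [0.001, -1.0, -0.0], [0.0, 0.0, -1.0]]
ft_force: [0.1, -0.0, 0.4]
grip_width: 0.043
gripper_force: 20.0
```

Call:
move_arm(plan=[[0,0,0,0,0,0],[0,0,0,0,0,0],[0,0,0,0,0,0]])

```text
clock: 24.8
tool_pos: [0.4513, -0.217, -0.0238]
eef_rot: [[1.0, 0.001, 0.0], [0.001, -1.0, -0.0], [0.0, 0.0, -1.0]]
ft_force: [-0.1, 0.3, 0.3]
grip_width: 0.0432
gripper_force: 20.0
```

Call:
move_arm(plan=[[0,0,-0.3,0,0,0],[0,0,-0.8,0,0,0],[0,0,-0.9,0,0,0],[0,0,-0.8,0,0,0],[0,-0.4,-0.36,0,0,0],[0.05,-0.8,0,0,0,0],[0.05,-0.95,0,0,0,0],[0.05,-0.95,0,0,0,0]])

```text
clock: 25.47
tool_pos: [0.4547, -0.1382, 0.0553]
eef_rot: [[1.0, -0.0, 0.0], [-0.0, -1.0, 0.0], [0.0, -0.0, -1.0]]
ft_force: [0.0, -0.2, -0.1]
grip_width: 0.0428
gripper_force: 20.0
```

Call:
move_arm(plan=[[0.05,-0.95,0,0,0,0],[0.05,-0.95,0,0,0,0],[0.05,-0.95,0,0,0,0],[0.05,-0.95,0,0,0,0],[0.05,-0.95,0,0,0,0],[0.05,-0.95,0,0,0,0],[0.05,-0.95,0,0,0,0],[0.05,-0.95,0,0,0,0]])

```text
clock: 26.13
tool_pos: [0.464, 0.0523, 0.055]
eef_rot: [[1.0, 0.001, -0.001], [0.001, -1.0, 0.0], [-0.001, -0.0, -1.0]]
ft_force: [-0.2, -0.3, -0.4]
grip_width: 0.0431
gripper_force: 20.0
```

Call:
move_arm(plan=[[0.05,-0.95,0,0,0,0],[0.05,-0.95,0,0,0,0],[0,-0.7,0,0,0,0],[0,-0.3,0,0,0,0],[0,0,0,0,0,0],[0,0,0,0,0,0],[0,0,0,0,0,0]])

```text
clock: 26.72
tool_pos: [0.4671, 0.1223, 0.0551]
eef_rot: [[1.0, 0.0, -0.0], [0.0, -1.0, -0.0], [-0.0, 0.0, -1.0]]
ft_force: [0.1, -0.0, -0.4]
grip_width: 0.0431
gripper_force: 20.0
```

```bash
python3 - <<'E'
from cups import *
s=status.sense(); print(s['clock'],s['tool_pos'],s['grip_width'],s['gripper_force'])
d,*r=cup((.468,.227),.031); print(*r)
cv2.imwrite('pics/w7.png',d['img'])
E
```

```text
26.7167 [0.46706604 0.12234537 0.05506755] 0.04307623871627499 19.999887943267822
2540 [0.4640166  0.22584782] 0.03446063232421875 [0.4643 0.2269 0.0096] [0.0669 0.0669 0.012 ]
```

View pics/w7.png

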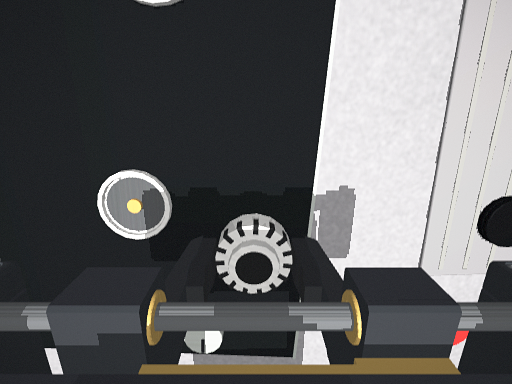

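The narrow cup is at (134,205), with the crown level in the fingers. The fit has outliers, so I'll refine it.

```bash
python3 - <<'E'
from m import *
from scipy.optimize import least_squares
d=cam('wrist'); print(ray(d,134.5,204.5,.012).round(4))
P=pts(d); c=np.array([.467,.227]); r=np.hypot(*(P[...,:2]-c).transpose(2,0,1))
m=(d['z_map']>0)&(r<.036)&(r>.022)&(d['img'].min(2)>90)&(P[...,2]>.011)&(P[...,2]<.018)
q=P[m][:,:2]; print(len(q))
f=least_squares(lambda p:np.hypot(q[:,0]-p[0],q[:,1]-p[1])-p[2],[*c,.029],loss='soft_l1',f_scale=.001); print(f.x.round(4))
b=(d['img'][...,2].astype(int)-d['img'][...,0]>80)&(r<.02); print(P[b].mean(0).round(4),b.sum())
E
```

```text
[0.4678 0.2235 0.012 ]
1034
[0.4672 0.2238 0.0287]
[0.4667 0.2243 0.0121] 160
```

Call:
move_arm(plan=[[0,-0.7,0,0,0,0],[0,-0.8,0,0,0,0],[0,-0.5,0,0,0,0],[0,0,0,0,0,0],[0,0,0,0,0,0],[0,0,0,0,0,0]])

```text
clock: 27.32
tool_pos: [0.4672, 0.1721, 0.0551]
eef_rot: [[1.0, 0.0, -0.0], [0.0, -1.0, -0.0], [-0.0, 0.0, -1.0]]
ft_force: [-0.2, 0.8, -0.6]
grip_width: 0.043
gripper_force: 20.0
```

```bash
cat > cupfit.py <<'E'
from m import *
from scipy.optimize import least_squares
def fit(n,c):
    d=cam(n)
    P=pts(d); c=np.array(c); r=np.hypot(*(P[...,:2]-c).transpose(2,0,1))
    m=(d['z_map']>0)&(r<.036)&(r>.022)&(d['img'].min(2)>90)&(P[...,2]>.010)&(P[...,2]<.018)
    q=P[m][:,:2]
    f=least_squares(lambda p:np.hypot(q[:,0]-p[0],q[:,1]-p[1])-p[2],[*c,.029],loss='soft_l1',f_scale=.001)
    b=(d['img'][...,2].astype(int)-d['img'][...,0]>80)&(r<.02); print(n,len(q),f.x.round(4),P[b].mean(0).round(4))
E
python3 - <<'E'
from cupfit import *
print(status.sense()['tool_pos'])
for n in('wrist','scene','top'): fit(n,(.467,.225))
E
```

```text
[0.46724595 0.17211224 0.05507792]
wrist 1051 [0.4675 0.224  0.0286] [0.4668 0.2241 0.0123]
scene 102 [0.4677 0.2248 0.0287] [0.4672 0.2251 0.0111]
top 0 [0.467 0.225 0.029] [nan nan nan]cupfit.py:9: RuntimeWarning: Mean of empty slice.
  b=(d['img'][...,2].astype(int)-d['img'][...,0]>80)&(r<.02); print(n,len(q),f.x.round(4),P[b].mean(0).round(4))
  ret = um.true_divide(
```

All views agree on (.4673, .2243).

Call:
move_arm(plan=[[0,-0.7,0,0,0,0],[0,-0.8,0,0,0,0],[0,-0.59,0,0,0,0],[0,0,0.4,0,0,0],[0,0,0.7,0,0,0],[0,0,0.5,0,0,0],[0,0,0,0,0,0],[0,0,0,0,0,0]])

```text
clock: 28.13
tool_pos: [0.4663, 0.2243, 0.0142]
eef_rot: [[1.0, 0.0, -0.002], [0.0, -1.0, -0.001], [-0.002, 0.001, -1.0]]
ft_force: [-0.3, 0.0, -0.9]
grip_width: 0.0436
gripper_force: 20.0
```

Call:
move_arm(plan=[[0,0,0.4,0,0,0],[0,0,0.3,0,0,0],[0,0,0,0,0,0],[0,0,0,0,0,0],[0,0,0,0,0,0]])

```text
clock: 28.55
tool_pos: [0.4673, 0.2252, -0.0022]
eef_rot: [[1.0, 0.001, 0.0], [0.001, -1.0, 0.0], [0.0, -0.0, -1.0]]
ft_force: [0.3, 0.8, -0.7]
grip_width: 0.0431
gripper_force: 20.0
```

Call:
move_arm(plan=[[0,0.03,0.25,0,0,0],[0,0,0.2,0,0,0],[0,0,0.15,0,0,0],[0,0,0.05,0,0,0],[0,0,0,0,0,0],[0,0,0,0,0,0],[0,0,0,0,0,0]])

```text
clock: 29.13
tool_pos: [0.4671, 0.2245, -0.0187]
eef_rot: [[1.0, 0.001, -0.0], [0.001, -1.0, 0.0], [-0.0, -0.0, -1.0]]
ft_force: [-0.3, 0.8, -0.8]
grip_width: 0.0428
gripper_force: 20.0
```

Call:
move_arm(plan=[[0,0,0,0,0,0],[0,0,0,0,0,0],[0,0,0,0,0,0],[0,0,0,0,0,0],[0,0,0,0,0,0],[0,0,0,0,0,0],[0,0,0,0,0,0],[0,0,0,0,0,0]], hand=1)

```text
clock: 29.8
tool_pos: [0.4672, 0.2245, -0.0186]
eef_rot: [[1.0, 0.001, 0.0], [0.001, -1.0, 0.0], [0.0, -0.0, -1.0]]
ft_force: [-0.7, -0.5, -0.1]
grip_width: 0.0877
gripper_force: 0.0
```

Call:
move_arm(plan=[[0,0,-0.3,0,0,0],[0,0,-0.6,0,0,0],[0,0,-0.9,0,0,0],[0,0,-0.9,0,0,0],[0,0,-0.8,0,0,0],[0,0,-0.4,0,0,0],[0,0,0,0,0,0],[0,0,0,0,0,0]])

```text
clock: 30.47
tool_pos: [0.4674, 0.2245, 0.0791]
eef_rot: [[1.0, 0.001, 0.001], [0.001, -1.0, 0.0], [0.001, -0.0, -1.0]]
ft_force: [0.4, -0.3, -0.3]
grip_width: 0.0881
gripper_force: 0.0
```

```bash
python3 - <<'E'
from disc import *
s=status.sense(); t=s['tool_pos']; print(s['clock'],t,s['grip_width'])
d=cam('wrist')
print(disc(d,(.467,.2245),.04,.0315,.040)); print(disc(d,(.467,.2245),.04,.022,.0305)); cv2.imwrite('pics/w8.png',d['img'])
E
```

```text
30.4667 [0.46735835 0.22454496 0.07912671] 0.0880704911308136
(738, array([0.4669, 0.2242, 0.0335]), array([0.0278, 0.0269, 0.004 ]), 'z', np.float64(0.0335), 'tilt', array([-0.003, -0.004]))
(1092, array([0.4672, 0.2242, 0.0263]), array([0.0445, 0.0439, 0.0083]), 'z', np.float64(0.0264), 'tilt', array([-0.007, -0.   ]))
```

View pics/w8.png

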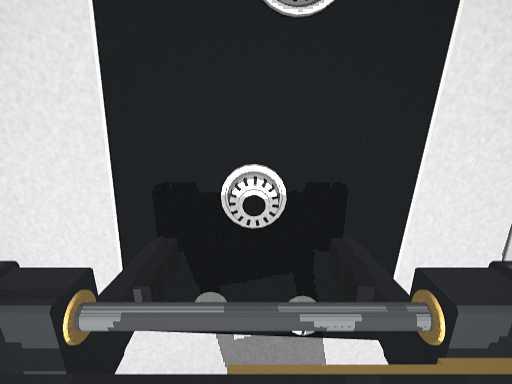

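The narrow crown is seated at (254,203): top z .0335, level, centred. Now the narrow cap.

Call:
move_arm(plan=[[0,0.4,0,0,0,0],[-0.05,0.8,0,0,0,0],[-0.05,0.95,0,0,0,0],[-0.05,0.95,0,0,0,0],[-0.05,0.95,0,0,0,0],[-0.05,0.95,0,0,0,0],[-0.05,0.95,0,0,0,0],[-0.05,0.95,0,0,0,0]])

```text
clock: 31.18
tool_pos: [0.457, 0.0505, 0.0775]
eef_rot: [[1.0, 0.001, -0.003], [0.001, -1.0, 0.0], [-0.003, -0.0, -1.0]]
ft_force: [-0.0, -0.5, 0.0]
grip_width: 0.0884
gripper_force: 0.0
```

Call:
move_arm(plan=[[-0.05,0.95,0,0,0,0],[-0.05,0.95,0,0,0,0],[-0.05,0.95,0,0,0,0],[-0.05,0.95,0,0,0,0],[-0.05,0.95,0,0,0,0],[-0.04,0.95,0,0,0,0],[0,0.5,0,0,0,0],[0,0,0,0,0,0]])

```text
clock: 31.85
tool_pos: [0.4508, -0.1051, 0.0781]
eef_rot: [[1.0, -0.002, -0.001], [-0.002, -1.0, 0.0], [-0.001, -0.0, -1.0]]
ft_force: [0.1, 0.4, 0.5]
grip_width: 0.088
gripper_force: 0.0
```

Call:
move_arm(plan=[[0,0,0,0,0,0],[0,0,0,0,0,0]])

```text
clock: 32.02
tool_pos: [0.4509, -0.102, 0.0783]
eef_rot: [[1.0, 0.001, -0.001], [0.001, -1.0, 0.001], [-0.001, -0.001, -1.0]]
ft_force: [-0.1, -0.3, -0.9]
grip_width: 0.0881
gripper_force: 0.0
```

```bash
python3 - <<'E'
from disc import *
s=status.sense(); t=s['tool_pos']; print(s['clock'],t,s['grip_width'])
print(disc(cam('wrist'),(.4515,-.103),.035,.010,.02))
E
```

```text
32.0167 [ 0.45087377 -0.10200355  0.07832049] 0.08812899704969387
(1799, array([ 0.4514, -0.1027,  0.0136]), array([0.0456, 0.0449, 0.0056]), 'z', np.float64(0.0143), 'tilt', array([-0.007,  0.002]))
```

Call:
move_arm(plan=[[0,0.03,0.6,0,0,0],[0,0,0.9,0,0,0],[0,0,0.9,0,0,0],[0,0,0.8,0,0,0],[0,0,0.4,0,0,0],[0,0,0.2,0,0,0],[0,0,0,0,0,0],[0,0,0,0,0,0]])

```text
clock: 32.73
tool_pos: [0.452, -0.1036, -0.0155]
eef_rot: [[1.0, 0.002, 0.001], [0.002, -1.0, -0.0], [0.001, 0.0, -1.0]]
ft_force: [0.3, -0.6, 0.4]
grip_width: 0.0883
gripper_force: 0.0
```

Call:
move_arm(plan=[[0,0,0.2,0,0,0],[0,0,0.2,0,0,0],[0,0,0,0,0,0],[0,0,0,0,0,0],[0,0,0,0,0,0]])

```text
clock: 33.15
tool_pos: [0.4515, -0.1038, -0.0259]
eef_rot: [[1.0, 0.001, 0.0], [0.001, -1.0, -0.0], [0.0, 0.0, -1.0]]
ft_force: [0.9, -0.5, -0.4]
grip_width: 0.0882
gripper_force: 0.0
```

Call:
move_arm(plan=[[0,-0.04,0.08,0,0,0],[0,0,0.05,0,0,0],[0,0,0,0,0,0],[0,0,0,0,0,0]])

```text
clock: 33.48
tool_pos: [0.4513, -0.1027, -0.0294]
eef_rot: [[1.0, 0.001, -0.0], [0.001, -1.0, 0.0], [-0.0, -0.0, -1.0]]
ft_force: [-0.7, 0.4, 0.3]
grip_width: 0.0881
gripper_force: 0.0
```

Call:
move_arm(plan=[[0,0,0,0,0,0],[0,0,0,0,0,0],[0,0,0,0,0,0],[0,0,0,0,0,0],[0,0,0,0,0,0],[0,0,0,0,0,0],[0,0,0,0,0,0],[0,0,0,0,0,0]], hand=-1, squeeze=20)

```text
clock: 34.15
tool_pos: [0.4514, -0.1027, -0.0293]
eef_rot: [[1.0, 0.001, -0.0], [0.001, -1.0, 0.0], [-0.0, -0.0, -1.0]]
ft_force: [0.4, 0.0, -0.4]
grip_width: 0.0448
gripper_force: 20.0
```

Call:
move_arm(plan=[[0,0,0,0,0,0],[0,0,0,0,0,0]])

```text
clock: 34.32
tool_pos: [0.4514, -0.1028, -0.0293]
eef_rot: [[1.0, 0.001, 0.0], [0.001, -1.0, -0.0], [0.0, 0.0, -1.0]]
ft_force: [0.4, -0.1, 0.9]
grip_width: 0.0454
gripper_force: 20.0
```

Call:
move_arm(plan=[[0,0,-0.3,0,0,0],[0,0,-0.8,0,0,0],[0,0,-0.9,0,0,0],[0,0,-0.8,0,0,0],[0,-0.4,-0.4,0,0,0],[0.05,-0.8,0,0,0,0],[0.05,-0.95,0,0,0,0],[0.05,-0.95,0,0,0,0]])

```text
clock: 34.98
tool_pos: [0.455, -0.024, 0.051]
eef_rot: [[1.0, -0.0, 0.0], [-0.0, -1.0, 0.0], [0.0, -0.0, -1.0]]
ft_force: [-0.7, -0.8, -0.6]
grip_width: 0.045
gripper_force: 20.0
```

Call:
move_arm(plan=[[0.06,-0.95,0,0,0,0],[0.06,-0.95,0,0,0,0],[0.06,-0.95,0,0,0,0],[0.06,-0.95,0,0,0,0],[0.06,-0.95,0,0,0,0],[0.06,-0.95,0,0,0,0],[0.06,-0.95,0,0,0,0],[0.06,-0.95,0,0,0,0]])

```text
clock: 35.65
tool_pos: [0.4661, 0.1666, 0.0505]
eef_rot: [[1.0, 0.001, -0.001], [0.001, -1.0, 0.0], [-0.001, -0.0, -1.0]]
ft_force: [0.5, 0.6, -1.6]
grip_width: 0.045
gripper_force: 20.0
```

Call:
move_arm(plan=[[0,-0.95,0,0,0,0],[0,-0.8,0,0,0,0],[0,-0.5,0,0,0,0],[0,-0.1,0,0,0,0],[0,0,0,0,0,0],[0,0,0,0,0,0],[0,0,0,0,0,0]])

```text
clock: 36.23
tool_pos: [0.4668, 0.2226, 0.0505]
eef_rot: [[1.0, -0.0, -0.0], [-0.0, -1.0, -0.0], [-0.0, 0.0, -1.0]]
ft_force: [-0.9, 0.0, -0.7]
grip_width: 0.0449
gripper_force: 20.0
```

Call:
move_arm(plan=[[0,-0.04,0.3,0,0,0],[0,0,0.5,0,0,0],[0,0,0.5,0,0,0],[0,0,0.4,0,0,0],[0,0,0.2,0,0,0],[0,0,0,0,0,0],[0,0,0,0,0,0],[0,0,0,0,0,0]])

```text
clock: 36.9
tool_pos: [0.4674, 0.2245, 0.0036]
eef_rot: [[1.0, 0.001, 0.001], [0.001, -1.0, 0.0], [0.001, -0.0, -1.0]]
ft_force: [-0.6, 0.0, -0.2]
grip_width: 0.045
gripper_force: 20.0
```

Call:
move_arm(plan=[[0,0,0.14,0,0,0],[0,0,0.1,0,0,0],[0,0,0,0,0,0],[0,0,0,0,0,0]])

```text
clock: 37.23
tool_pos: [0.4668, 0.2245, -0.0029]
eef_rot: [[1.0, 0.001, -0.0], [0.001, -1.0, -0.0], [-0.0, 0.0, -1.0]]
ft_force: [0.1, 0.1, -0.5]
grip_width: 0.0451
gripper_force: 20.0
```

Call:
move_arm(plan=[[0,0,0.04,0,0,0],[0,0,0.04,0,0,0],[0,0,0,0,0,0],[0,0,0,0,0,0]])

```text
clock: 37.57
tool_pos: [0.4669, 0.2245, -0.0049]
eef_rot: [[1.0, 0.001, -0.0], [0.001, -1.0, -0.0], [-0.0, 0.0, -1.0]]
ft_force: [-0.4, 0.1, -0.8]
grip_width: 0.0448
gripper_force: 20.0
```

Call:
move_arm(plan=[[0,0,0,0,0,0],[0,0,0,0,0,0],[0,0,0,0,0,0],[0,0,0,0,0,0],[0,0,0,0,0,0],[0,0,0,0,0,0],[0,0,0,0,0,0],[0,0,0,0,0,0]], hand=1)

```text
clock: 38.23
tool_pos: [0.4669, 0.2245, -0.0048]
eef_rot: [[1.0, 0.001, 0.0], [0.001, -1.0, 0.0], [0.0, -0.0, -1.0]]
ft_force: [0.8, 0.4, 0.2]
grip_width: 0.0881
gripper_force: 0.0
```

Call:
move_arm(plan=[[0,0,-0.3,0,0,0],[0,0,-0.6,0,0,0],[0,0,-0.9,0,0,0],[0,0,-0.9,0,0,0],[0,0,-0.9,0,0,0],[0,0,-0.9,0,0,0],[0,0,-0.4,0,0,0],[0,0,0,0,0,0]])

```text
clock: 38.9
tool_pos: [0.469, 0.2251, 0.1207]
eef_rot: [[1.0, 0.001, 0.006], [0.001, -1.0, 0.001], [0.006, -0.001, -1.0]]
ft_force: [1.2, 0.7, -0.3]
grip_width: 0.0883
gripper_force: 0.0
```

Call:
move_arm(plan=[[0,0,0,0,0,0],[0,0,0,0,0,0]])

```text
clock: 39.07
tool_pos: [0.4659, 0.2243, 0.1163]
eef_rot: [[1.0, 0.001, -0.002], [0.001, -1.0, -0.0], [-0.002, 0.0, -1.0]]
ft_force: [-0.9, 0.2, -0.4]
grip_width: 0.0881
gripper_force: 0.0
```

```bash
python3 - <<'E'
from disc import *
s=status.sense(); t=s['tool_pos']; print(s['clock'],t,s['grip_width'])
d=cam('wrist'); cv2.imwrite('pics/w9.png',d['img'])
for c in((.467,.2243),(.6538,.1912)): print(disc(d,c,.018,.028,.048),disc(d,c,.04,.034,.048))
d=cam('scene'); cv2.imwrite('pics/s9.png',d['img'])
print(disc(d,(.6538,.1912),.045,.032,.048)); print('jar',disc(d,(.582,-.218),.04,.047,.064),'ram',disc(d,(.47,-.34),.045,.034,.050))
E
```

```text
39.0667 [0.46593565 0.22428732 0.11634011] 0.08811732812812009
(1020, array([0.4673, 0.2243, 0.0384]), array([0.035 , 0.0351, 0.0042]), 'z', np.float64(0.0383), 'tilt', array([ 0.004, -0.003])) (1634, array([0.4669, 0.2239, 0.0376]), array([0.0449, 0.0449, 0.0063]), 'z', np.float64(0.0382), 'tilt', array([-0.003, -0.002]))
0 (316, array([0.6236, 0.1907, 0.0374]), array([0.006 , 0.0375, 0.0064]), 'z', np.float64(0.0379), 'tilt', array([0.141, 0.012]))
(530, array([0.6542, 0.1918, 0.0372]), array([0.068 , 0.0649, 0.0119]), 'z', np.float64(0.0376), 'tilt', array([-0.002,  0.008]))
jar (151, array([ 0.5819, -0.2164,  0.0536]), array([0.0389, 0.0369, 0.0113]), 'z', np.float64(0.0542), 'tilt', array([-0.056, -0.023])) ram (123, array([ 0.47  , -0.3412,  0.0394]), array([0.0629, 0.0631, 0.011 ]), 'z', np.float64(0.0394), 'tilt', array([0.008, 0.014]))
```

View pics/w9.png

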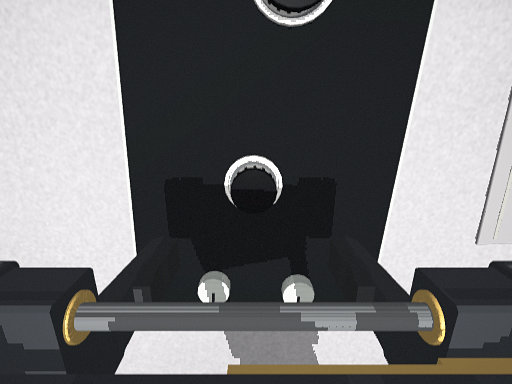

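View pics/s9.png

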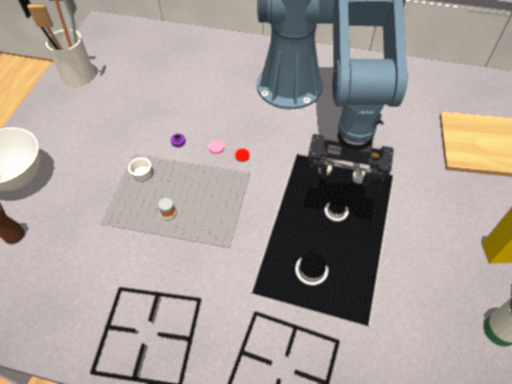

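Both caps are seated level: the narrow one at (253,188) in the wrist view with its top at z .0383, the wide one at (312,265) in the scene view. The jar (166,204) and ramekin (140,168) have not moved, and the gripper is clear.

```bash
python3 -c "
from station import job; print(job.finish_job())"
```

```text
the job is handed in; nothing more can be done
None
```

I put both burners back together, the large one first, and handed the job in at about 39 s: crowns and caps measured level and fully down, and the jar and ramekin have not moved.

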